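Move the tablet cassette from the filling stand to the tablet counter

ROBOT

A 7-joint arm with a two-finger parallel gripper is mounted at the origin on the work surface. World frame = base frame: x ahead of the robot, y to its left, z up, the work surface at z = 0. Lengths are in m, angles in rad, forces in N, time in s.
With the tool pointing down it reaches from about 0.4 to 0.85 m from the base axis. Payload 10.4 kg.
Tool frame: the origin (TCP) lies on the mounting face of the last link; the fingertips stand 173 mm ahead of it and the grasp point (between the pads) lies 155 mm ahead of it (manip.tip_extent is the distance from the TCP to the fingertips, in m); z points along the fingers, y is the line along which they close (so a half turn about z gives the same grasp; the last joint's range is limited). The gripper opens to 85 mm and grips with 20 to 120 N. Pads are 22 mm wide; open, the fingers measure 114 mm over their backs; the gripper's body (76 mm by 85 mm) begins 54 mm behind the grasp point. The pads swing forward as they close: fully open they stand 13 mm farther back than shut.
Start: joints at [1.15, 0.332, -0.065, 1.46, 0.022, 1.35, -0.088], TCP at [0.242, -0.576, 0.405] pointing down, gripper open.
Joint ranges: [-2.6, 2.6], [-0.5, 2.12], [-1.47, 1.34], [0.16, 2.42], [-1.27, 4.41], [0.06, 2.06], [-2.6, 2.6]. Speed limits (rad/s): [2.22, 2.22, 2.79, 2.79, 3.14, 3.14, 3.14].

INTERFACE

Orientations are given as a unit quaternion [x, y, z, w].
In Python, from workcell import manip gives the robot as it stands.
- The arm moves only by the tool move_arm, never from a script. Its argument "plan" is one flat list of numbers, 7 for each row, row after row: the turn, a rotation vector about the tool's x, y, z in rad, then the shift along the tool's x, y, z in m, then the finger opening in m, from 0 to 0.0854. In form: [ax, ay, az, dx, dy, dz, gripper, ax, ay, az, dx, dy, dz, gripper, ...]. A call has 1 to 12 rows; each row is the pose to reach, as a shift and turn from the pose commanded when the call began, along the tool's axes at that moment; what a row does not reach only later rows make up. A row lasts 1/8 s, in which the tool goes at most 62.5 mm and 10.7 degrees, less where a joint would pass 70% of its speed; a pose out of reach is approached as far as the arm can. A call with a gripper value outside its range is refused whole. The fingers move at their own pace and stop on an object; "squeeze" is the grip in N (left out, the last holds). Time passes only in rows, so rows that repeat a pose let the fingers close. It gives the time, the measured TCP pose, the force, the opening and the grip force at its end, in the units of the state.
- manip.get_obs(): the state, without advancing time (a new reading comes with each control period).
- manip.camera(name): name is "scene" or "top"; returns a dict with "color" (420x560x3 uint8, red, green, blue), "fx", "fy", "cx", "cy" (pixels), "cam_to_world" (4x4, takes a point from camera to world coordinates). Camera axes: x right, y down, z forward; pixel columns grow to the right and rows downward; lengths in m; the calibration is good to about 2 mm. A picture is of the moment at which its call begins. There is no depth.
- manip.hand_in(): hands the job in; it is judged then, once.
Trained networks look in a picture, given as the dict that the camera call returned (one of the last four; its "shot" number tells which), for a name from the list of things; names that differ only in an ending like _2 or _b are one class to them, and where a whole thing is asked for, a point or a joint stands for the part that bears it (a point fixed in the world has none). Each returns a list of dicts, best first, with "conf" (0 to 1); they miss things now and then, are a little off and sometimes report something else, mostly with a low value. They report only what shows in the picture. A call takes as long as a camera call. They do not tell look-alikes from the thing itself.
- manip.look_for(picture, label): "position" ([x, y, z] in m, in the coordinates of the camera as it stood for that picture, good to about 4 mm: the middle of the surface that is visible of it).
- manip.silhouettes(picture, label): "pixels" (420x560 bool, what is visible of it).
- manip.tip_of(picture, label): "position" ([x, y, z] in m, in the coordinates of the camera as it stood for that picture, good to about 4 mm: a listed point, or the origin of a listed thing).
The state is a dict: "clock": time; "joint_pos": joint angles; "joint_velocities": joint speeds; "tau": joint torques, N m; "position": TCP position; "ee_rot": TCP orientation; "ft_force": force on the tool from outside, world axes, zero at the start; "torque": the same for the moment, N m; "grip_width": opening from 0.0 (shut) to 1.0 (fully open); "grasp_force": force on a finger pad.
Only numpy, scipy, OpenCV 4.12 (cv2) and the standard library are available. Lean on these libraries where they do the work, as an engineer would, in place of code of your own. Each camera call takes 0.05 s, during which the arm holds its last target. There are 200 camera calls.

TASK

The orange tablet cassette is locked in the blue filling stand. Press the stand's red catch pad so that the cassette is pushed free, draw the cassette out along its slide, then slide it into the dovetail of the white tablet counter until it is fully home and the counter's sprung catch has clicked up behind it, and let go. How deep the counter's stop is set is not known, so feel for it and push gently: never force the cassette against either station (keep pushes under 20 N), and the vials, bottle and other things around are to be left where they are.

Things in the scene. Friction and masses are not known exactly. Their poses are not given: they have to be found in the camera images.
- cassette_center (a point): Centre of the tablet cassette, 25 mm above its underside; x along the slide, either end may lead. About 0.4 kg, 50 mm tall. Pale dovetail plate below: 80 long (x), 8 thick, 60 wide at bottom, 50 at top, bevelled ends. Orange box and white lid on it: 76 to 80 long, 44 wide (y), from 8 to 50 mm above the underside: grip across the 44 mm.
- stand: Blue filling stand, fixed. Origin on the table under the middle of the locked cassette; its slide runs along x, open towards -x, floor 28 mm above the table. With the catch up the cassette cannot be pulled out; when it is pressed a spring plunger (7 N) pushes the cassette 14 mm towards -x, where it stays, unlocked. Draw it 70 mm farther before lifting. A block 36 mm high lies beyond.
- stand_catch_pad (a point): Centre of the top of the stand's red catch pad, 30 x 30 mm, 26 mm above the table, 88 mm in front (-x) of the stand's origin, before the cassette; moves down with the catch. Press straight down: 1 to 2 N to start, 2 to 3 N at 6 mm; hard stop at 8 mm.
- stand_catch (a joint): The stand's catch (a steel tooth in the slide floor behind the cassette's end, carrying the red pad): 0 = up, locked; grows as it is pressed, 0.008 m at most; the cassette is free from about 0.0055 m.
- counter: Tablet counter, fixed: grey slide like the stand's and a white head 110 x 150 x 50 mm with dark green display beyond its closed end. Origin on the table; slide along x, cassettes go in towards +x. Catch, spring plunger and stop are clamped together at an unmeasured setting: a cassette fully home has its centre at x = -12 to +12 mm, y = 0, 53 mm above the table, x along x.
- counter_catch (a joint): The counter's catch, a ramped tooth 5.5 mm proud of the floor: 0 = up, grows pressed (m). The cassette pushes it down over the last 80 mm (0.003 to 0.006, 1 to 2 N of drag); the plunger resists the last 14 mm with 5 to 7 N; at home the catch clicks up to 0 behind the cassette; 2 mm beyond is a hard stop. Let go before the click, it is pushed back out.
- vial_a: Bystander, leave alone: small amber pill vial with white cap, 34 mm across, 62 mm tall, standing between the two stations on the robot's side. Origin at the centre of its underside.
- vial_b: Bystander, leave alone: larger amber pill vial, 40 mm across, 70 mm tall, standing far out between the stations. Origin at the centre of its underside.
- stock_bottle: Bystander, leave alone: white bottle with blue cap, 54 mm across, 100 mm tall, standing between the stations. Origin at the centre of its underside.
- card_pack: Bystander, leave alone: flat pack of blank cards 100 x 70 x 14 mm, lying to the robot's right, nearer than the stations. Origin at the centre of its underside.
- pill_spatula: Bystander, leave alone: small spatula lying near the robot, between it and the stations. Origin at the centre of its underside.
- glove_box: Bystander, leave alone: white glove carton 120 x 240 x 80 mm at the robot's left. Origin at the centre of its underside.
- stand_mouth (a point): Mouth of the stand's dovetail: floor centre at the rails' outer end, 50 mm before (-x) the origin, 28 mm above the table. The floor's front edge is ramped, 4 mm down over 18 mm. Overhanging rails 62 mm apart at the floor, 104 mm long, 40 mm above the table; the cassette has 1.1 mm play each side and 1.8 mm up. Splayed cheeks before it, 27 long, 67 widening to 91 mm apart, 33 mm high.
- counter_mouth (a point): Mouth of the counter's dovetail: floor centre at the rails' outer end, 50 mm before (-x) the origin, 28 mm above the table. The floor's front edge is ramped, 4 mm down over 18 mm. Overhanging rails 62 mm apart at the floor, 104 mm long, 40 mm above the table; the cassette has 1.1 mm play each side and 1.8 mm up. Splayed cheeks before it, 27 long, 67 widening to 91 mm apart, 33 mm high.
There are look-alikes about, which are no part of the job. What is shaped like the part that bears cassette_center but green is not meant.

How it is judged:
On the way, in this order (a step that is already met when the one before it is completed fails the run):
1. the stand's catch is pressed down (value of joint stand_catch above 0.0042 m), for 0.04 s.
2. the cassette is clear of the stand (horizontal distance between cassette_center and stand above 0.085 m), for 0.1 s.
At the end, for the whole second after the job is handed in: The cassette rests in the counter's dovetail, fully home (its centre within 17 mm of the counter's origin along the slide, within 4 mm across it, below 57 mm above the table, lined up within 0.08 rad), the counter's catch is up behind it (within 2.5 mm of fully up), and it is at rest and let go (x of cassette_center in the frame of counter between -0.017 and 0.017 m and y of cassette_center in the frame of counter between -0.004 and 0.004 m and z of cassette_center in the frame of counter below 0.057 m and angle between the x axis of cassette_center and the x axis of counter, either way round below 0.08 rad and value of joint counter_catch below 0.0025 m and linear speed of cassette below 0.01 m/s); the robot touches nothing.
It fails at once if the cassette is forced against the counter with more than 40 N (contact force between cassette and counter above 40 N).
It fails at once if the cassette is forced against the stand with more than 60 N (contact force between cassette and stand above 60 N).
It fails at once if a vial, the bottle, the card pack, the spatula or the glove box is moved more than 30 mm (distance of any of vial_a, vial_b, stock_bottle, card_pack, pill_spatula, glove_box from where it was at the start of the episode above 0.03 m).
It also fails if it takes over 59 s, if anything falls off the work surface, if the arm or the gripper's body presses on something with over 40 N, if the wrist force passes 120 N, or if a joint passes its speed limit or range.

## Working session

There is one attempt and no reset: what is moved stays moved. The work goes in short steps, Python scripts to look and compute and a tool call to move; the robot and the scene stay as the last step left them, time stands still between calls to the robot, and variables do not carry over. Pictures are saved under pics/ and viewed, at most 10 in all, crops included, and the job is handed in when it is done.

Besides the shell and the picture viewer there is one more tool, called after ">>>" as name(argument=value, ...) on one line, values as JSON. move_arm: Moves the arm, as the interface text tells. Its arguments: {"type":"object","properties":{"plan":{"type":"array","items":{"type":"number"}},"squeeze":{"type":"number"}},"required":["plan"]}

```bash
mkdir -p pics; cat > h.py <<'E'
from workcell import manip
import numpy as np, cv2
from scipy.spatial.transform import Rotation as R
def w(c,p): return (c["cam_to_world"]@np.r_[p,1])[:3]
def pix(c,u,v,z):
    T=c["cam_to_world"];d=T[:3,:3]@np.array([(u-c["cx"])/c["fx"],(v-c["cy"])/c["fy"],1]);o=T[:3,3]
    return o+d*(z-o[2])/d[2]
def proj(c,p):
    q=np.linalg.inv(c["cam_to_world"])@np.r_[p,1]; return q[0]/q[2]*c["fx"]+c["cx"],q[1]/q[2]*c["fy"]+c["cy"]
E
python3 - <<'E'
from h import *
o=manip.get_obs(); print({k:np.round(v,3) for k,v in o.items()})
ims=[]
for n in("scene","top"):
    c=manip.camera(n); cv2.imwrite(f"pics/{n}0.png",c["color"][:,:,::-1]); print(n,np.round(c["cam_to_world"],3).tolist(),c["fx"])
    for l in["cassette_center","stand","stand_catch_pad","counter","stand_mouth","counter_mouth","vial_a","vial_b","stock_bottle","card_pack","pill_spatula","glove_box"]:
        print(l,[(np.round(w(c,d["position"]),3).tolist(),round(d["conf"],2)) for d in manip.tip_of(c,l)[:3]])
E
```

```text
{'clock': np.float64(0.0), 'joint_pos': array([ 1.15 ,  0.333, -0.065,  1.461,  0.022,  1.35 , -0.089]), 'joint_velocities': array([-0.002, -0.   ,  0.001, -0.001,  0.   ,  0.001, -0.002]), 'tau': array([-0.0000e+00, -6.2545e+01,  4.9000e-02, -3.9160e+01,  1.6000e-02,
        1.0000e-02,  0.0000e+00]), 'position': array([ 0.242, -0.576,  0.404]), 'ee_rot': array([ 0.98 ,  0.198, -0.   , -0.001]), 'ft_force': array([-0.336,  0.197, -1.008]), 'torque': array([-0.   ,  0.023,  0.035]), 'grasp_force': np.float64(0.0), 'grip_width': np.float64(0.999)}
scene [[0.571, 0.605, -0.555, 1.136], [0.821, -0.426, 0.379, -0.281], [-0.007, -0.672, -0.74, 0.861], [0.0, 0.0, 0.0, 1.0]] 384.03439258868576
cassette_center [([0.622, 0.385, 0.021], 0.79), ([0.428, 0.325, 0.022], 0.75), ([0.61, 0.237, 0.056], 0.56)]
stand [([0.611, 0.24, -0.002], 0.56)]
stand_catch_pad [([0.528, 0.23, 0.028], 0.43)]
counter [([0.58, -0.209, 0.003], 0.79), ([0.366, -0.334, 0.004], 0.37)]
stand_mouth [([0.562, 0.233, 0.03], 0.72)]
counter_mouth [([0.526, -0.203, 0.026], 0.65)]
vial_a [([0.468, -0.013, 0.001], 0.76), ([0.728,
[... 447 characters left out ...]
sette_center [([0.613, 0.238, 0.051], 0.94), ([0.623, 0.382, 0.021], 0.68), ([0.563, 0.24, 0.03], 0.68)]
stand [([0.614, 0.238, -0.001], 0.96)]
stand_catch_pad [([0.526, 0.233, 0.025], 0.73)]
counter [([0.576, -0.206, -0.003], 0.7), ([0.447, 0.586, -0.004], 0.27)]
stand_mouth [([0.565, 0.237, 0.028], 0.59)]
counter_mouth [([0.529, -0.2, 0.027], 0.71)]
vial_a [([0.728, 0.0, 0.001], 0.69), ([0.464, -0.012, 0.001], 0.39)]
vial_b [([0.728, 0.0, 0.001], 0.69), ([0.464, -0.012, 0.001], 0.39)]
stock_bottle [([0.594, 0.01, -0.005], 0.77)]
card_pack [([0.363, -0.343, -0.002], 0.78)]
pill_spatula [([0.37, -0.001, -0.004], 0.71), ([0.596, 0.01, -0.001], 0.37)]
glove_box [([0.448, 0.587, -0.003], 0.61)]
```

View pics/top0.png

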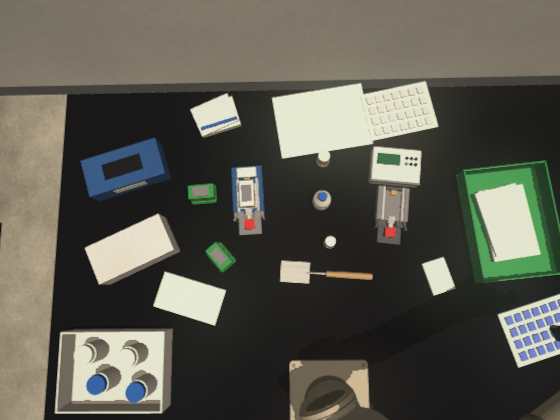

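View pics/scene0.png

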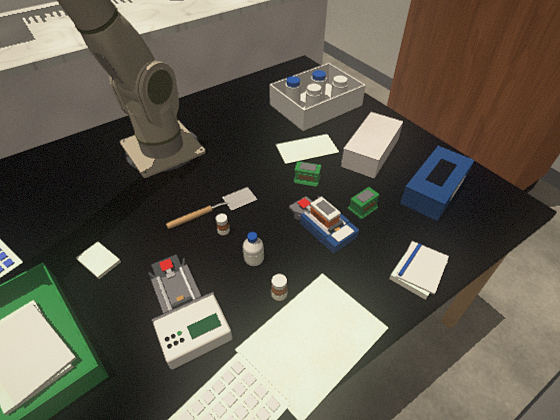

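The top view shows the orange cassette in the blue stand at about (247,195), with its pad at (249,225). The counter's slide is at (392,205), its head at (395,165) and its pad at (390,232). The scene view agrees; the green cassettes are decoys. Next I measure the axes.

```bash
python3 - <<'E'
from h import *
out={}
for n in("top","scene"):
  for k in range(3):
    c=manip.camera(n)
    for l,ref in[("cassette_center",(.613,.238)),("stand",(.613,.238)),("stand_catch_pad",(.527,.232)),("stand_mouth",(.563,.236)),("counter",(.578,-.207)),("counter_mouth",(.528,-.201))]:
        for d in manip.tip_of(c,l):
            p=w(c,d["position"])
            if np.hypot(*(p[:2]-ref))<.03: out.setdefault((n,l),[]).append(p);break
  hsv=cv2.cvtColor(c["color"],cv2.COLOR_RGB2HSV)
  red=((hsv[:,:,0]<6)|(hsv[:,:,0]>174))&(hsv[:,:,1]>150)&(hsv[:,:,2]>80)
  nn,_,st,ce=cv2.connectedComponentsWithStats(red.astype(np.uint8))
  for i in range(1,nn):
    if st[i,4]>25: print(n,"red",st[i],np.round(pix(c,*ce[i],.026),4))
  def rect(m,z,t):
    ys,xs=np.nonzero(m)
    P=np.array([pix(c,x,y,z)[:2] for x,y in zip(xs,ys)],np.float32)
    (a,b),s,an=cv2.minAreaRect(P); print(n,t,len(xs),np.round([a,b,*s],4),an)
  s=manip.silhouettes(c,"cassette_center")
  for d in s[:4]:
    m=d["pixels"]; rect(m,.07,"cas %.2f"%d["conf"])
  for l in("stand","counter"):
   for d in manip.silhouettes(c,l)[:2]:
    m=d["pixels"]; rect(m,.03,l)
    if l=="counter":
      wh=m&(hsv[:,:,1]<60)&(hsv[:,:,2]>150); rect(wh,.05,"head")
    else: rect(m&(hsv[:,:,0]>95)&(hsv[:,:,0]<130)&(hsv[:,:,1]>120),.03,"blue")
for k,v in out.items(): print(k,len(v),np.round(np.mean(v,0),4),np.round(np.std(v,0),4))
c=manip.camera("top")["color"]
a=cv2.resize(c[150:250,210:290],None,fx=5,fy=5,interpolation=2);b=cv2.resize(c[140:250,355:435],None,fx=5,fy=5,interpolation=2)
cv2.imwrite("pics/z.png",np.hstack([a,b[50:]])[:,:,::-1])
E
```

```text
top red [245 219   9  10  85] [0.5236 0.2336 0.026 ]
top red [385 227  10  10  92] [ 0.4933 -0.196   0.026 ]
top cas 0.90 518 [0.4227 0.315  0.0847 0.0559] 40.293758392333984
top cas 0.72 479 [0.607  0.2331 0.0487 0.0895] 89.94587707519531
top cas 0.59 463 [0.6082 0.3743 0.0562 0.0824] 0.7929691672325134
top stand 1486 [0.598  0.2356 0.215  0.0973] 2.969896078109741
top blue 306 [0.6339 0.2389 0.14   0.0952] 3.544499158859253
top stand 153 [ 0.5079 -0.199   0.0273  0.0617] 87.10443115234375Traceback (most recent call last):
  File "<stdin>", line 27, in <module>
  File "<stdin>", line 18, in rect
cv2.error: OpenCV(4.12.0) /io/opencv/modules/imgproc/src/convhull.cpp:143: error: (-215:Assertion failed) total >= 0 && (depth == CV_32F || depth == CV_32S) in function 'convexHull'
```

```bash
python3 - <<'E'
from h import *
out={}
for n in("top","scene"):
  for k in range(3):
    c=manip.camera(n)
    for l,ref in[("cassette_center",(.613,.238)),("stand",(.613,.238)),("stand_catch_pad",(.527,.232)),("stand_mouth",(.563,.236)),("counter",(.578,-.207)),("counter_mouth",(.528,-.201))]:
        for d in manip.tip_of(c,l):
            p=w(c,d["position"])
            if np.hypot(*(p[:2]-ref))<.03: out.setdefault((n,l),[]).append(p);break
  hsv=cv2.cvtColor(c["color"],cv2.COLOR_RGB2HSV)
  red=((hsv[:,:,0]<6)|(hsv[:,:,0]>174))&(hsv[:,:,1]>150)&(hsv[:,:,2]>80)
  nn,_,st,ce=cv2.connectedComponentsWithStats(red.astype(np.uint8))
  for i in range(1,nn):
    if st[i,4]>25: print(n,"red",st[i],np.round(pix(c,*ce[i],.026),4))
  def rect(m,z,t):
    ys,xs=np.nonzero(m)
    if len(xs)<30: return
    P=np.array([pix(c,x,y,z)[:2] for x,y in zip(xs,ys)],np.float32)
    (a,b),s,an=cv2.minAreaRect(P); print(n,t,len(xs),np.round([a,b,*s],4),an)
  for d in manip.silhouettes(c,"counter")[:2]:
    m=d["pixels"]; rect(m,.03,"counter")
    wh=m&(hsv[:,:,1]<60)&(hsv[:,:,2]>150); wh=cv2.morphologyEx(wh.astype(np.uint8),cv2.MORPH_OPEN,np.ones((3,3))); rect(wh,.05,"head")
for k,v in out.items(): print(k,len(v),np.round(np.mean(v,0),4),np.round(np.std(v,0),4))
c=manip.camera("top")["color"]
a=cv2.resize(c[150:250,210:290],None,fx=5,fy=5,interpolation=2);b=cv2.resize(c[140:250,355:435],None,fx=5,fy=5,interpolation=2)
cv2.imwrite("pics/z.png",np.hstack([a,b[50:]])[:,:,::-1])
E
```

```text
top red [245 219   9  10  85] [0.5236 0.2336 0.026 ]
top red [385 227  10  10  92] [ 0.4933 -0.196   0.026 ]
top counter 3702 [ 0.6078 -0.2132  0.1631  0.3038] 84.06336975097656
top head 1562 [ 0.6288 -0.2126  0.1484  0.2444] 83.64734649658203
scene red [298 198  12  10  74] [0.5267 0.2303 0.026 ]
scene red [159 259  15  12 112] [ 0.4963 -0.199   0.026 ]
scene counter 5643 [ 0.6222 -0.2134  0.1543  0.2905] 84.14798736572266
scene head 2635 [ 0.6432 -0.2158  0.1473  0.2264] 83.36038970947266
('top', 'cassette_center') 3 [0.6115 0.2381 0.0498] [0.0006 0.0006 0.0011]
('top', 'stand') 3 [ 0.6143  0.2361 -0.001 ] [0.0015 0.0005 0.0015]
('top', 'stand_catch_pad') 3 [0.5254 0.2338 0.0243] [0.0012 0.0008 0.0004]
('top', 'stand_mouth') 3 [0.5639 0.2372 0.0291] [0.0009 0.0004 0.0013]
('top', 'counter_mouth') 3 [ 0.5292 -0.2011  0.028 ] [0.0012 0.0007 0.0006]
('top', 'counter') 2 [ 0.5763 -0.2037 -0.0053] [0.0015 0.0004 0.0012]
('scene', 'cassette_center') 3 [0.611  0.2385 0.0549] [0.0006 0.0008 0.0011]
('scene', 'stand') 3 [ 0.6107  0.2383 -0.003 ] [0.0013 0.0002 0.0008]
('scene', 'stand_catch_pad') 3 [0.5264 0.2299 0.0273] [0.0008 0.0015 0.0017]
('scene', 'stand_mouth') 3 [0.5612 0.2336 0.0301] [0.0011 0.0004 0.0011]
('scene', 'counter') 3 [ 5.774e-01 -2.078e-01  5.000e-04] [0.0011 0.001  0.0012]
('scene', 'counter_mouth') 3 [ 0.5278 -0.2031  0.0272] [0.0009 0.0007 0.001 ]
```

View pics/z.png

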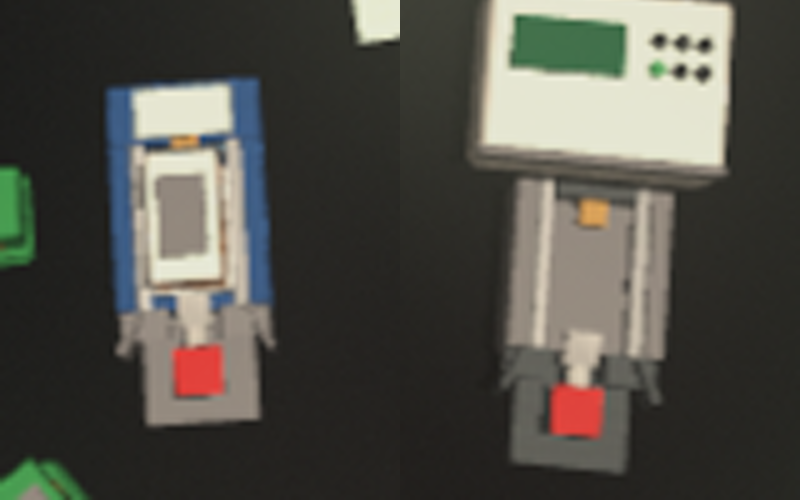

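```bash
cat >> h.py <<'E'
def go(x,y,z,psi):
    o=manip.get_obs(); Q=R.from_quat(o["ee_rot"]); d=Q.inv().apply(np.array([x,y,z])-o["position"])
    rv=(Q.inv()*R.from_euler("z",psi)*R.from_euler("x",np.pi)).as_rotvec()
    print("t%.2f"%o["clock"],"turn",np.round(rv,3),"shift",np.round(d,4),"pos",np.round(o["position"],4),"F",np.round(o["ft_force"],1),"w",round(float(o["grip_width"])*.0854,4),"g",round(float(o["grasp_force"]),1))
E
python3 -c "
from h import *
go(.5255,.232,.29,.06)"
```

```text
t4.70 turn [ 0.    -0.     0.338] shift [ 0.5743 -0.6353  0.1147] pos [ 0.2422 -0.5762  0.4048] F [ 0.1 -0.3  0.5] w 0.0854 g 0.0
```

>>> move_arm(plan=[0,0,0.338,0.574,-0.635,0.02,0,0,0,0.338,0.574,-0.635,0.02,0,0,0,0.338,0.574,-0.635,0.02,0,0,0,0.338,0.574,-0.635,0.02,0,0,0,0.338,0.574,-0.635,0.02,0,0,0,0.338,0.574,-0.635,0.02,0,0,0,0.338,0.574,-0.635,0.02,0,0,0,0.338,0.574,-0.635,0.02,0,0,0,0.338,0.574,-0.635,0.02,0,0,0,0.338,0.574,-0.635,0.02,0,0,0,0.338,0.574,-0.635,0.02,0,0,0,0.338,0.574,-0.635,0.02,0])

```text
clock: 6.2
position: [0.4906, 0.1331, 0.3876]
ee_rot: [1.0, 0.029, 0.001, 0.0]
ft_force: [1.3, -1.0, -0.4]
grip_width: -0.003
grasp_force: 0.0
```

```bash
python3 -c "
from h import *
go(.5255,.232,.215,.06)"
```

```text
t6.20 turn [ 0.    -0.001 -0.001] shift [ 0.0404 -0.0967  0.1726] pos [0.4906 0.1331 0.3876] F [ 1.3 -1.  -0.4] w -0.0002 g 0.0
```

>>> move_arm(plan=[0,0,0,0.0405,-0.097,0.06,0,0,0,0,0.0405,-0.097,0.11,0,0,0,0,0.0405,-0.097,0.15,0,0,0,0,0.0405,-0.097,0.17,0,0,0,0,0.0405,-0.097,0.178,0,0,0,0,0.0405,-0.097,0.178,0,0,0,0,0.0405,-0.097,0.178,0])

```text
clock: 7.08
position: [0.5254, 0.2306, 0.2108]
ee_rot: [1.0, 0.03, 0.001, -0.0]
ft_force: [0.0, 0.7, 0.5]
grip_width: 0.003
grasp_force: 0.0
```

```bash
python3 -c "
from h import *
go(.5255,.232,.192,.06)
c=manip.camera('scene');cv2.imwrite('pics/p1.png',cv2.resize(c['color'][130:260,250:400],None,fx=4,fy=4,interpolation=2)[:,:,::-1])"
```

```text
t7.08 turn [-0.    -0.003 -0.001] shift [ 0.0001 -0.0014  0.0188] pos [0.5254 0.2306 0.2108] F [0.  0.7 0.5] w 0.0002 g 0.0
```

View pics/p1.png

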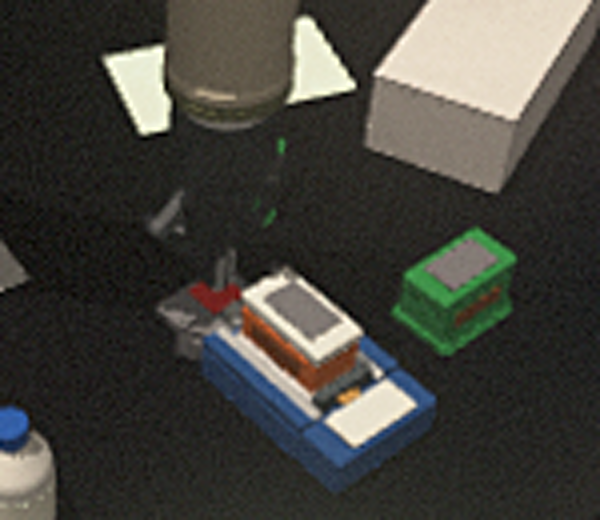

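The fingertip is over the red pad, at about (225,285) in the crop. Pressing.

>>> move_arm(plan=[0,0,0,0,-0.001,0.01,0,0,0,0,0,-0.001,0.014,0,0,0,0,0,-0.001,0.017,0,0,0,0,0,-0.001,0.019,0,0,0,0,0,-0.001,0.019,0,0,0,0,0,-0.001,0.019,0,0,0,0,0,-0.001,0.019,0])

```text
clock: 8.0
position: [0.5248, 0.2318, 0.1912]
ee_rot: [1.0, 0.03, 0.0, 0.0]
ft_force: [-4.1, -3.1, 14.0]
grip_width: 0.001
grasp_force: 7.3
```

```bash
python3 -c "
from h import *
go(.5255,.232,.192,.06)
c=manip.camera('top')
print([(np.round(w(c,d['position']),4),d['conf']) for d in manip.tip_of(c,'cassette_center')[:3]])
c=manip.camera('scene')
print([(np.round(w(c,d['position']),4),d['conf']) for d in manip.tip_of(c,'cassette_center')[:3]])
"
```

```text
t8.00 turn [ 0.001 -0.    -0.   ] shift [ 0.0007 -0.0002 -0.0008] pos [0.5248 0.2318 0.1912] F [-4.1 -3.1 14. ] w 0.0001 g 7.3
[(array([0.6242, 0.3802, 0.0259]), 0.95), (array([0.4225, 0.3263, 0.0256]), 0.79), (array([0.5978, 0.241 , 0.0512]), 0.45)]
[(array([0.5979, 0.2377, 0.0525]), 0.92), (array([0.6229, 0.3837, 0.0205]), 0.61)]
```

The catch is at its stop and the cassette has popped out to x≈0.598. Rise, go over it and open.

>>> move_arm(plan=[0,0,0,0,0,-0.05,0,0,0,0,0,0,-0.1,0.07,0,0,0,0.04,-0.003,-0.1,0.07,0,0,0,0.0735,-0.002,-0.09,0.07,0,0,0,0.0735,-0.002,-0.08,0.07,0,0,0,0.0735,-0.002,-0.08,0.07,0,0,0,0.0735,-0.002,-0.08,0.07])

```text
clock: 9.07
position: [0.5973, 0.2384, 0.2705]
ee_rot: [1.0, 0.03, -0.0, 0.0]
ft_force: [0.1, -0.3, -0.6]
grip_width: 0.821
grasp_force: 0.0
```

```bash
python3 -c "
from h import *
go(.598,.2375,.217,.06)
for n in('top','scene'):
  c=manip.camera(n)
  print([(np.round(w(c,d['position']),4),d['conf']) for d in manip.tip_of(c,'cassette_center')[:3]])
cv2.imwrite('pics/p2.png',cv2.resize(c['color'][130:260,250:400],None,fx=4,fy=4,interpolation=2)[:,:,::-1])"
```

```text
t9.07 turn [0.    0.    0.001] shift [0.0007 0.001  0.0535] pos [0.5973 0.2384 0.2705] F [ 0.1 -0.3 -0.6] w 0.0701 g 0.0
[(array([0.4212, 0.3254, 0.0259]), 0.94), (array([0.6239, 0.3776, 0.0232]), 0.77), (array([0.6152, 0.2359, 0.0009]), 0.71)]
[(array([0.624 , 0.3847, 0.0232]), 0.69), (array([0.5982, 0.2388, 0.052 ]), 0.58), (array([0.4222, 0.3246, 0.031 ]), 0.52)]
```

View pics/p2.png

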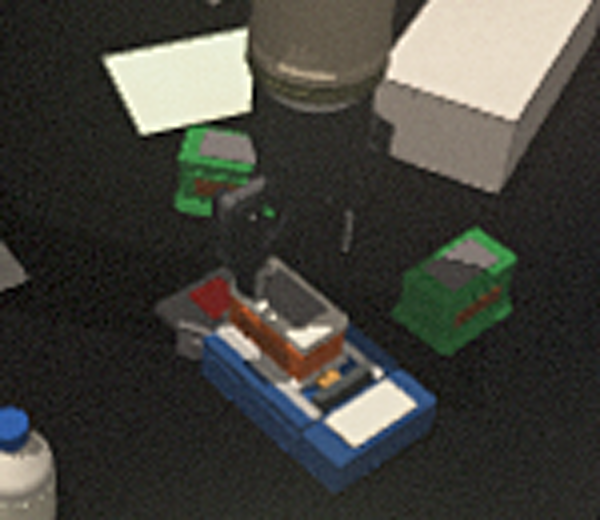

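The fingers straddle the cassette, at about (290,320) in the crop. Descend and grip.

>>> move_arm(plan=[0,0,0,0.0005,0.0005,0.03,0.07,0,0,0,0.0005,0.0005,0.048,0.07,0,0,0,0.0005,0.0005,0.0535,0.07,0,0,0,0.0005,0.0005,0.0535,0.055,0,0,0,0.0005,0.0005,0.0535,0.046,0,0,0,0.0005,0.0005,0.0535,0.036,0,0,0,0.0005,0.0005,0.0535,0.03,0,0,0,0.0005,0.0005,0.0535,0.03], squeeze=40)

```text
clock: 10.28
position: [0.5989, 0.2378, 0.2177]
ee_rot: [1.0, 0.03, 0.001, -0.0]
ft_force: [-1.5, -0.8, 6.6]
grip_width: 0.51
grasp_force: 42.7
```

```bash
python3 -c "
from h import *
p=manip.get_obs()['position']
go(p[0]-.1*np.cos(.065),p[1]-.1*np.sin(.065),p[2],.06)"
```

```text
t10.28 turn [-0.    -0.002 -0.   ] shift [-0.1     0.0005 -0.0002] pos [0.5989 0.2378 0.2177] F [-1.5 -0.8  6.6] w 0.0435 g 42.7
```

>>> move_arm(plan=[0,0,0,-0.003,0,-0.001,0.03,0,0,0,-0.01,0,-0.001,0.03,0,0,0,-0.02,0,-0.001,0.03,0,0,0,-0.032,0,-0.001,0.03,0,0,0,-0.045,0,-0.001,0.03])

```text
clock: 10.9
position: [0.5527, 0.2348, 0.2177]
ee_rot: [1.0, 0.03, 0.0, 0.0]
ft_force: [1.1, -0.2, 0.9]
grip_width: 0.511
grasp_force: 42.2
```

```bash
python3 -c "
from h import *
go(.508,.2317,.2185,.06)"
```

```text
t10.90 turn [ 0. -0. -0.] shift [-0.0448  0.0004 -0.0008] pos [0.5527 0.2348 0.2177] F [ 1.1 -0.2  0.9] w 0.0436 g 42.2
```

>>> move_arm(plan=[0,0,0,-0.015,0.0004,-0.0005,0.03,0,0,0,-0.03,0.0004,-0.0005,0.03,0,0,0,-0.045,0.0004,-0.001,0.03,0,0,0,-0.05,0.0004,-0.001,0.03,0,0,0,-0.05,0.0004,-0.03,0.03,0,0,0,-0.05,0.0004,-0.08,0.03,0,0,0,-0.05,0.0004,-0.11,0.03,0,0,0,-0.05,0.0004,-0.11,0.03])

```text
clock: 11.9
position: [0.5042, 0.2319, 0.3295]
ee_rot: [1.0, 0.03, 0.002, -0.0]
ft_force: [0.4, 0.0, -5.6]
grip_width: 0.504
grasp_force: 42.8
```

```bash
python3 -c "
from h import *
go(.4527,-.1934,.32,-.105)"
```

```text
t11.90 turn [-0.001 -0.004  0.165] shift [-0.0767  0.4215  0.0089] pos [0.5042 0.2319 0.3295] F [ 0.4  0.  -5.6] w 0.0431 g 42.8
```

>>> move_arm(plan=[0,0,0.165,-0.077,0.4215,0,0.03,0,0,0.165,-0.077,0.4215,0,0.03,0,0,0.165,-0.077,0.4215,0,0.03,0,0,0.165,-0.077,0.4215,0,0.03,0,0,0.165,-0.077,0.4215,0,0.03,0,0,0.165,-0.077,0.4215,0,0.03,0,0,0.165,-0.077,0.4215,0,0.03,0,0,0.165,-0.077,0.4215,0,0.03,0,0,0.165,-0.077,0.4215,0,0.03,0,0,0.165,-0.077,0.4215,0,0.03,0,0,0.165,-0.077,0.4215,0,0.03])

```text
clock: 13.28
position: [0.4523, -0.1929, 0.3275]
ee_rot: [0.999, -0.052, -0.0, -0.0]
ft_force: [-0.1, -0.6, -5.2]
grip_width: 0.509
grasp_force: 43.9
```

```bash
python3 -c "
from h import *
go(.4527,-.1934,.2195,-.105)
for n in('top','scene'):
  c=manip.camera(n)
  for l in('cassette_center','counter_mouth'):
   print(l,[(np.round(w(c,d['position']),4),round(d['conf'],2)) for d in manip.tip_of(c,l) if d['position'] is not None and w(c,d['position'])[1]<0][:3])
  for d in manip.silhouettes(c,'counter')[:1]:
    hsv=cv2.cvtColor(c['color'],cv2.COLOR_RGB2HSV)
    ys,xs=np.nonzero(d['pixels'] & (hsv[:,:,1]<60)&(hsv[:,:,2]>150))
    if n=='top': cv2.imwrite('pics/p3.png',cv2.resize(c['color'][140:290,330:480],None,fx=4,fy=4,interpolation=2)[:,:,::-1])
"
```

```text
t13.28 turn [-0.     0.     0.002] shift [0.0005 0.0005 0.108 ] pos [ 0.4523 -0.1929  0.3275] F [-0.1 -0.6 -5.2] w 0.0435 g 43.9
cassette_center [(array([ 0.4516, -0.1928,  0.1591]), 0.54)]
counter_mouth [(array([ 0.5287, -0.1992,  0.0303]), 0.83)]
cassette_center [(array([ 0.449 , -0.1952,  0.1625]), 0.69)]
counter_mouth [(array([ 0.5793, -0.2071, -0.0008]), 0.37)]
```

View pics/p3.png

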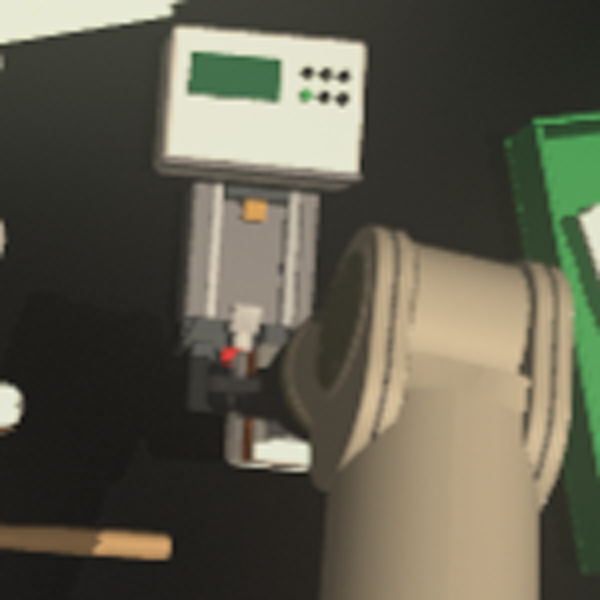

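The cassette is held in line before the counter's mouth, around (265,430) in the crop, with the mouth at about (245,320). Lower it.

>>> move_arm(plan=[0,0,0.002,0,0,0.05,0.03,0,0,0.002,0,0.0003,0.085,0.03,0,0,0.002,0,0.0003,0.103,0.03,0,0,0.002,0,0.0003,0.1085,0.03,0,0,0.002,0,0.0003,0.1085,0.03])

```text
clock: 14.3
position: [0.4525, -0.1943, 0.22]
ee_rot: [0.999, -0.054, 0.001, 0.0]
ft_force: [0.4, -0.1, -4.1]
grip_width: 0.511
grasp_force: 43.7
```

```bash
python3 -c "
from h import *
go(.4527,-.1936,.219,-.105)"
```

```text
t14.30 turn [ 0.    -0.001 -0.002] shift [ 0.0001 -0.0007  0.001 ] pos [ 0.4525 -0.1943  0.22  ] F [ 0.4 -0.1 -4.1] w 0.0436 g 43.7
```

>>> move_arm(plan=[0,0,-0.002,0.008,-0.0005,0.0008,0.03,0,0,-0.002,0.016,-0.0005,0.0008,0.03,0,0,-0.002,0.024,-0.0005,0.0008,0.03,0,0,-0.002,0.029,-0.0005,0.0008,0.03,0,0,-0.002,0.033,-0.0005,0.0008,0.03,0,0,-0.002,0.036,-0.0005,0.0008,0.03])

```text
clock: 15.05
position: [0.4881, -0.1976, 0.2183]
ee_rot: [0.999, -0.053, -0.0, 0.0]
ft_force: [0.4, -0.6, -4.1]
grip_width: 0.513
grasp_force: 43.8
```

```bash
python3 -c "
from h import *
go(.577,-.2067,.219,-.105)"
```

```text
t15.05 turn [ 0.  0. -0.] shift [ 0.0894 -0.0003 -0.0007] pos [ 0.4881 -0.1976  0.2183] F [ 0.4 -0.6 -4.1] w 0.0438 g 43.8
```

>>> move_arm(plan=[0,0,0,0.003,-0.0002,0,0.03,0,0,0,0.006,-0.0002,0,0.03,0,0,0,0.009,-0.0002,0,0.03,0,0,0,0.012,-0.0002,0,0.03])

```text
clock: 15.55
position: [0.5, -0.1987, 0.2184]
ee_rot: [0.999, -0.053, -0.0, 0.0]
ft_force: [-1.0, -0.4, -3.5]
grip_width: 0.507
grasp_force: 43.8
```

```bash
python3 -c "
from h import *
go(.577,-.2067,.2185,-.105)"
```

```text
t15.55 turn [ 0.  0. -0.] shift [ 0.0774 -0.0001 -0.0001] pos [ 0.5    -0.1987  0.2184] F [-1.  -0.4 -3.5] w 0.0433 g 43.8
```

>>> move_arm(plan=[0,0,0,0.004,0,0,0.03,0,0,0,0.008,0,0,0.03,0,0,0,0.012,0,0,0.03,0,0,0,0.016,0,0,0.03,0,0,0,0.02,0,0,0.03,0,0,0,0.024,0,0,0.03])

```text
clock: 16.3
position: [0.524, -0.2012, 0.2184]
ee_rot: [0.999, -0.053, 0.0, 0.0]
ft_force: [0.1, -0.3, -3.3]
grip_width: 0.512
grasp_force: 43.9
```

```bash
python3 -c "
from h import *
go(.577,-.2067,.2185,-.105)"
```

```text
t16.30 turn [ 0. -0. -0.] shift [ 0.0533 -0.0001 -0.0001] pos [ 0.524  -0.2012  0.2184] F [ 0.1 -0.3 -3.3] w 0.0437 g 43.9
```

>>> move_arm(plan=[0,0,0,0.004,0,0,0.03,0,0,0,0.008,0,0,0.03,0,0,0,0.012,0,0,0.03,0,0,0,0.016,0,0,0.03,0,0,0,0.02,0,0,0.03,0,0,0,0.024,0,0,0.03])

```text
clock: 17.05
position: [0.5478, -0.2037, 0.2184]
ee_rot: [0.999, -0.053, 0.0, 0.0]
ft_force: [-0.4, 0.1, -4.2]
grip_width: 0.509
grasp_force: 43.9
```

>>> move_arm(plan=[0,0,0,0.002,0,0,0.03,0,0,0,0.004,0,0,0.03,0,0,0,0.006,0,0,0.03,0,0,0,0.008,0,0,0.03])

```text
clock: 17.55
position: [0.5556, -0.2045, 0.2184]
ee_rot: [0.999, -0.053, -0.0, 0.0]
ft_force: [-0.3, -0.6, -3.6]
grip_width: 0.51
grasp_force: 43.9
```

>>> move_arm(plan=[0,0,0,0.0015,0,0,0.03,0,0,0,0.003,0,0,0.03,0,0,0,0.0045,0,0,0.03])

```text
clock: 17.92
position: [0.5601, -0.205, 0.2184]
ee_rot: [0.999, -0.053, 0.0, 0.0]
ft_force: [-0.1, -0.7, -3.6]
grip_width: 0.512
grasp_force: 43.9
```

>>> move_arm(plan=[0,0,0,0.0015,0,0,0.03,0,0,0,0.003,0,0,0.03,0,0,0,0.0045,0,0,0.03,0,0,0,0.006,0,0,0.03])

```text
clock: 18.42
position: [0.566, -0.2056, 0.2184]
ee_rot: [0.999, -0.053, -0.0, 0.0]
ft_force: [-1.4, 0.1, -3.4]
grip_width: 0.511
grasp_force: 43.9
```

>>> move_arm(plan=[0,0,0,0.0015,0,0,0.03,0,0,0,0.003,0,0,0.03,0,0,0,0.0045,0,0,0.03])

```text
clock: 18.8
position: [0.5699, -0.2061, 0.218]
ee_rot: [0.999, -0.053, -0.001, -0.0]
ft_force: [-5.2, 0.1, -1.5]
grip_width: 0.511
grasp_force: 44.1
```

```bash
python3 -c "
from h import *
go(.577,-.2067,.2185,-.105)
for n in('top','scene'):
  c=manip.camera(n)
  for l in('cassette_center','counter'):
   print(l,[(np.round(w(c,d['position']),4),round(d['conf'],2)) for d in manip.tip_of(c,l) if w(c,d['position'])[1]<-.1][:3])
cv2.imwrite('pics/p4.png',cv2.resize(c['color'][230:380,100:250],None,fx=4,fy=4,interpolation=2)[:,:,::-1])
"
```

```text
t18.80 turn [ 0.     0.002 -0.   ] shift [ 0.0071 -0.0001 -0.0005] pos [ 0.5699 -0.2061  0.218 ] F [-5.2  0.1 -1.5] w 0.0437 g 44.1
cassette_center [(array([ 0.5695, -0.2065,  0.0484]), 0.46)]
counter [(array([ 0.5767, -0.2035, -0.0051]), 0.92)]
cassette_center [(array([ 0.5664, -0.2039,  0.0536]), 0.9)]
counter [(array([ 5.778e-01, -2.080e-01,  2.000e-04]), 0.87)]
```

View pics/p4.png

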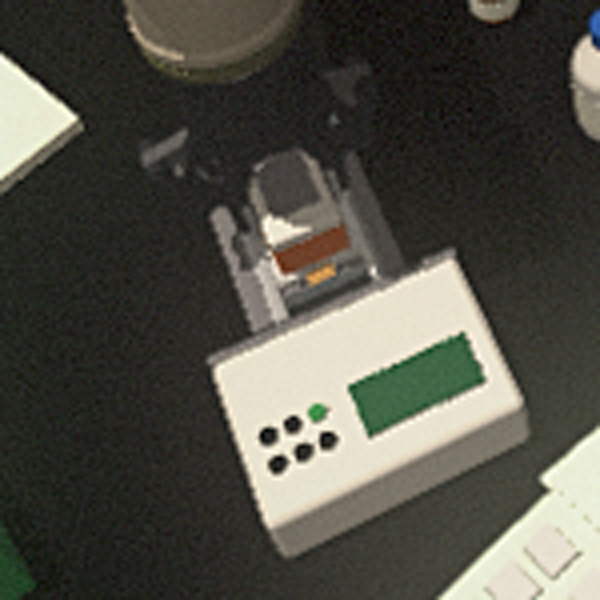

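The plunger (orange, at about (320,273)) is touching the cassette with about 5 N, so home should be about 13 mm further. Push on gently.

>>> move_arm(plan=[0,0,0,0.0015,0,0,0.03,0,0,0,0.003,0,0,0.03,0,0,0,0.0045,0,0,0.03,0,0,0,0.006,0,0,0.03])

```text
clock: 19.6
position: [0.5758, -0.2067, 0.218]
ee_rot: [0.999, -0.053, -0.001, -0.0]
ft_force: [-6.5, 0.3, -0.8]
grip_width: 0.509
grasp_force: 44.1
```

>>> move_arm(plan=[0,0,0,0.001,0,0,0.03,0,0,0,0.002,0,0,0.03,0,0,0,0.003,0,0,0.03])

```text
clock: 19.98
position: [0.5787, -0.207, 0.218]
ee_rot: [0.999, -0.053, -0.001, -0.0]
ft_force: [-7.2, 0.8, -1.5]
grip_width: 0.51
grasp_force: 44.1
```

>>> move_arm(plan=[0,0,0,0.001,0,0,0.03,0,0,0,0.0015,0,0,0.03])

```text
clock: 20.23
position: [0.5803, -0.2072, 0.218]
ee_rot: [0.999, -0.053, -0.001, -0.0]
ft_force: [-5.6, 0.2, -1.6]
grip_width: 0.505
grasp_force: 44.2
```

>>> move_arm(plan=[0,0,0,0.0008,0,0,0.03,0,0,0,0.0008,0,0,0.03])

```text
clock: 20.48
position: [0.5811, -0.2073, 0.218]
ee_rot: [0.999, -0.053, -0.001, -0.0]
ft_force: [-6.4, 0.9, -1.9]
grip_width: 0.511
grasp_force: 44.2
```

>>> move_arm(plan=[0,0,0,0.0008,0,0,0.03,0,0,0,0.0008,0,0,0.03])

```text
clock: 20.72
position: [0.5819, -0.2074, 0.218]
ee_rot: [0.999, -0.053, -0.001, -0.0]
ft_force: [-6.2, 0.4, -1.2]
grip_width: 0.51
grasp_force: 44.2
```

>>> move_arm(plan=[0,0,0,0.0008,0,0,0.03,0,0,0,0.0008,0,0,0.03])

```text
clock: 20.98
position: [0.5827, -0.2075, 0.218]
ee_rot: [0.999, -0.053, -0.001, -0.0]
ft_force: [-6.1, 0.4, -2.2]
grip_width: 0.512
grasp_force: 44.0
```

>>> move_arm(plan=[0,0,0,0.0008,0,0,0.03,0,0,0,0.0008,0,0,0.03])

```text
clock: 21.22
position: [0.5834, -0.2075, 0.2179]
ee_rot: [0.999, -0.053, -0.001, -0.0]
ft_force: [-5.9, 0.6, -0.8]
grip_width: 0.507
grasp_force: 44.3
```

>>> move_arm(plan=[0,0,0,0.0008,0,0,0.03,0,0,0,0.0008,0,0,0.03])

```text
clock: 21.48
position: [0.5841, -0.2076, 0.218]
ee_rot: [0.999, -0.053, -0.001, -0.0]
ft_force: [-7.1, 1.5, -1.1]
grip_width: 0.509
grasp_force: 44.3
```

>>> move_arm(plan=[0,0,0,0.0008,0,0,0.03,0,0,0,0.0008,0,0,0.03])

```text
clock: 21.72
position: [0.5848, -0.2077, 0.218]
ee_rot: [0.999, -0.053, -0.001, -0.0]
ft_force: [-8.2, 1.1, -0.2]
grip_width: 0.507
grasp_force: 44.5
```

>>> move_arm(plan=[0,0,0,0.0008,0,0,0.03,0,0,0,0.0008,0,0,0.03])

```text
clock: 21.98
position: [0.5851, -0.2078, 0.218]
ee_rot: [0.999, -0.053, -0.002, -0.0]
ft_force: [-12.3, 2.6, 4.3]
grip_width: 0.506
grasp_force: 45.0
```

The hard stop is felt at 12 N. Let go and rise.

>>> move_arm(plan=[0,0,0,-0.001,0,0,0.046,0,0,0,-0.001,0,0,0.056,0,0,0,-0.001,0,0,0.066,0,0,0,-0.001,0,0,0.07,0,0,0,-0.001,0,-0.02,0.07,0,0,0,-0.001,0,-0.06,0.07,0,0,0,-0.001,0,-0.12,0.07,0,0,0,-0.1,0,-0.16,0.07,0,0,0,-0.15,0,-0.16,0.07,0,0,0,-0.15,0,-0.16,0.07])

```text
clock: 23.22
position: [0.4351, -0.1916, 0.3805]
ee_rot: [0.999, -0.053, 0.001, 0.001]
ft_force: [0.1, -0.4, 0.3]
grip_width: 0.816
grasp_force: 0.0
```

```bash
python3 -c "
from h import *
go(.577,-.2067,.2185,-.105)
for n in('top','scene'):
  c=manip.camera(n)
  for l in('cassette_center','counter'):
   print(l,[(np.round(w(c,d['position']),4),round(d['conf'],2)) for d in manip.tip_of(c,l) if w(c,d['position'])[1]<-.1][:3])
cv2.imwrite('pics/p5.png',cv2.resize(c['color'][230:380,100:250],None,fx=4,fy=4,interpolation=2)[:,:,::-1])
"
```

```text
t23.23 turn [ 0.002 -0.002 -0.001] shift [ 0.1424 -0.0003  0.1623] pos [ 0.4351 -0.1916  0.3805] F [ 0.1 -0.4  0.3] w 0.0697 g 0.0
cassette_center [(array([ 0.5811, -0.2058,  0.0517]), 0.58)]
counter [(array([ 0.5793, -0.2038, -0.0027]), 0.95)]
cassette_center [(array([ 0.5789, -0.2064,  0.0534]), 0.65)]
counter [(array([ 0.5772, -0.2079, -0.0019]), 0.77)]
```

View pics/p5.png

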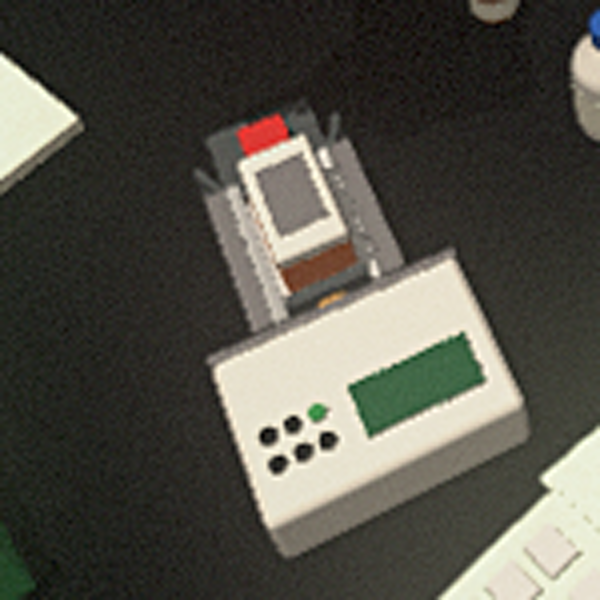

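The cassette (box front at about (320,268) in the crop) stays deep in the counter. It sits at x≈0.580, about 2–3 mm short of the stop and not pushed back to about 0.567, so the catch holds it. Handing in.

```bash
python3 -c "
from h import *
print(manip.hand_in())"
```

```text
the job is handed in; nothing more can be done
None
```

The cassette is home in the counter, apparently latched (it held against the plunger after I let go; the catch itself was not seen), and the job is handed in at about 23 s with a peak measured push of 14 N; the hand-in returned no verdict.

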